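# Park the sprung strip clamp open under the work light

### The job

Swing the work light's arm away from over the strip clamp as far as it will go, and open the clamp's sprung jaw by its upright knob, hooking the knob into the side notch of its slot so that the jaw stays open by itself when you let go. Leave the steel blank and the battery pack beside the clamp where they are.

Things in the scene. Friction and masses are not known exactly. Their poses are not given: they have to be found in the camera images.
- clamp: low metal strip clamp fixed to the table, 88 (x) x 166 mm (y). Origin on the table, z up. An aluminium gate plate (x -38..38, y -48..34 mm, top 38 mm high) has a J-shaped slot for the knob. At its +y end two upright steel jaws, 52 mm high, are shut at the start: the fixed one outermost (y 94..110 mm), the sprung one next to it; it opens along -y and travels with the knob
- slot_end (a point): on the plate's top (38 mm high): where the knob's axis stands at the end of the slot's long leg, at (12, -24) mm in the clamp's frame; the leg runs from home (12, 20) straight along -y to here. From here a short crossing leads along -x to (-12, -24); the knob can cross while its y is below -15 mm. The slot is 12 mm wide, the knob's neck 10 mm
- notch (a point): on the plate's top (38 mm high): where the knob's axis rests in the holding notch, at (-12, -5) mm in the clamp's frame. The notch leads from the far end of the crossing back along +y to here, where the spring presses the neck on its end; a 12 mm wide tongue of the plate parts it from the long leg. Let go anywhere else, the knob springs back home
- knob_center (a point): centre of the clamp's upright black cylindrical knob, 18 mm in diameter, 50 mm tall, from 42 to 92 mm above the table; this point is on its axis, 67 mm up. At the start it is home at (12, 20) mm in the clamp's frame. It carries the sprung jaw along the clamp's y, and slides along the clamp's x by itself; it does not turn or tilt
- jaw (a joint): how far knob and sprung jaw have been pushed along the clamp's -y, m: 0 shut, 0.044 at the end of the slot, about 0.025 when held in the notch. Spring 4 N at 0 rising to 10.6 N at 0.044, always towards 0
- knob (a joint): how far the knob has been moved across, along the clamp's -x, m: 0 in the long leg, 0.024 in line with the notch. A light spring (1 N at 0, 2.4 N at 0.024) pushes it back towards 0
- lamp_pivot (a point): point on the vertical hinge axis of the work light, 212 mm above the table: the top of a fixed steel post 18 mm in diameter on a round foot of 100 mm diameter, beyond the clamp as seen from the robot
- lamp_grip (a point): centre of the upright black cylindrical grip of the work light, 16 mm in diameter, from 186 to 238 mm above the table (this point at 212 mm), standing on the end of the level arm 180 mm from the hinge axis. Below it hangs the round lamp head, 84 mm in diameter, from 143 to 172 mm above the table; the arm is 22 mm wide, its top at 186 mm. At the start the head hangs over or near the clamp's knob
- lamp_arm (a joint): angle of the work light's arm, rad: grows clockwise seen from above, so that the grip, on the robot's side of the post, swings to the robot's left (+y) and outwards. Stops at 0 and at 1.2 (as far as it will go); light friction (about 0.7 N at the grip), stays where it is left
- blank: flat loose steel bar, 25 x 190 x 6 mm, lying beside the clamp on the robot's side, its length along its y; origin at the centre of its underside
- battery: loose battery pack, 50 x 75 mm and 55 mm high, standing beyond the clamp's -y end; origin at the centre of its underside

How it is judged:
At the end, for the whole second after the job is handed in: The knob sits in the holding notch by itself (jaw joint 21 to 31 mm, knob joint over 18 mm), the work light's arm is swung out to within 0.25 rad of its outer stop (joint over 0.95 rad), and the blank and battery pack are within 30 mm of where they began (value of joint jaw between 0.021 and 0.031 m and value of joint knob above 0.018 m and value of joint lamp_arm above 0.95 rad and distance of each of blank, battery from where it was at the start of the episode below 0.03 m); the robot touches nothing.
It fails at once if the steel blank is shifted by more than 30 mm (distance of blank from where it was at the start of the episode above 0.03 m).
It fails at once if the battery pack is shifted by more than 30 mm (distance of battery from where it was at the start of the episode above 0.03 m).
It also fails if it takes over 45 s, if anything falls off the work surface, if the arm or the gripper's body presses on something with over 40 N, if the wrist force passes 120 N, or if a joint passes its speed limit or range.

### The arm

A 7-joint arm with a two-finger parallel gripper is mounted at the origin on the work surface. World frame = base frame: x ahead of the robot, y to its left, z up, the work surface at z = 0. Lengths are in m, angles in rad, forces in N, time in s.
With the tool pointing down it reaches from about 0.425 to 0.925 m from the base axis. Payload 6.8 kg.
Tool frame: the origin (TCP) lies where the fingers leave the gripper's body, on its centre line; the fingertips stand 73 mm ahead of it and the grasp point (between the pads) lies 54 mm ahead of it; z points along the fingers, y is the line along which they close (so a half turn about z gives the same grasp; the last joint's range is limited). The gripper opens to 85 mm and grips with 20 to 120 N. Pads are 22 mm wide; open, the fingers measure 114 mm over their backs; the gripper's body (76 mm by 85 mm) begins 54 mm behind the grasp point. The pads swing forward as they close: fully open they stand 13 mm farther back than shut.
Start: joints at [-1.408, 0.477, 0.022, 1.555, -0.011, 1.109, -0.083], TCP at [0.181, 0.65, 0.304] pointing down, gripper open.
Joint ranges: [-2.96, 2.96], [-0.34, 2.1], [-1.41, 1.46], [0.24, 2.44], [-1.37, 4.51], [0.17, 1.92], [-2.96, 2.96]. Speed limits (rad/s): [2.39, 2.39, 3.14, 3.14, 3.14, 3.14, 3.14].

### API

Orientations are given as a 3x3 rotation matrix whose columns are the frame's x, y, z axes.
In Python, from workcell import robot gives the robot as it stands.
- The arm moves only by the tool carry_out, never from a script. Its argument "moves" is a list of rows, each a list of 3 entries, a list of its own where there are three numbers: the opening, from 0 (shut) to 1 (fully open), then the shift along the tool's x, y, z scaled (see below), then the turn about the tool's z scaled (see below). A call has 1 to 5 rows; each row shifts and turns the commanded pose from where the row before left it, along the tool's axes as they then stand; what a row does not reach is not made up. The controller multiplies each number of a shift by 50 mm and each number of a turn by pi/4 rad. A row lasts 1/8 s, in which the tool goes at most 62.5 mm and 10.7 degrees, less where a joint would pass 70% of its speed; a pose out of reach is approached as far as the arm can. A call with a number of a shift or a turn outside -1 to 1 is refused whole. A call with a gripper value outside its range is refused whole. The fingers move at their own pace and stop on an object; the grip force is fixed at half the most. Time passes only in rows, so rows that do not move let the fingers close. It gives the time, the measured TCP pose, the force, the opening and the grip force at its end, in the units of the state.
- robot.get_state(): the state, without advancing time (a new reading comes with each control period).
- robot.get_image(name): name is "scene" or "side" or "wrist"; returns the picture (384x512x3 uint8, red, green, blue); there is no depth.
- robot.calibration(name): a dict with "camera_matrix" (3x3 intrinsics, pixels), "R" (3x3) and "t" (3): a world point X has camera coordinates R X + t; the wrist camera has in their place "tool_from_camera" (4x4, takes a point from camera to tool coordinates, whose origin is the TCP and whose axes are the flange's). Camera axes: x right, y down, z forward; pixel columns grow to the right and rows downward; lengths in m; the calibration is good to about 2 mm. The wrist camera is an equidistant fisheye: a pixel r from the principal point sees the ray r / f radians off the axis. A picture is of the moment at which its call begins: read the wrist's pose just before it. calibration takes no time and is no camera call.
- robot.finish_job(): hands the job in; it is judged then, once.
The state is a dict: "time_s": time; "joint_positions": joint angles; "qd": joint speeds; "joint_efforts": joint torques, N m; "tool_pos": TCP position; "orientation": TCP orientation; "wrist_force": force on the tool from outside, world axes, zero at the start; "wrist_torque": the same for the moment, N m; "width": finger opening in m; "gripper_force": force on a finger pad.
Only numpy, scipy, OpenCV 4.12 (cv2) and the standard library are available. Lean on these libraries where they do the work, as an engineer would, in place of code of your own. Each camera call takes 0.05 s, during which the arm holds its last target. There are 200 camera calls.

## Working session

There is one attempt and no reset: what is moved stays moved. The work goes in short steps, Python scripts to look and compute and a tool call to move; the robot and the scene stay as the last step left them, time stands still between calls to the robot, and variables do not carry over. Pictures are saved under pics/ and viewed, at most 10 in all, crops included, and the job is handed in when it is done.

Besides the shell and the picture viewer there is one more tool, called after "Request:" as name(argument=value, ...) on one line, values as JSON. carry_out: Moves the arm, as the interface text tells. Shifts and turns lie within -1 to 1; 1 stands for 50 mm of shift or pi/4 rad of turn. Its arguments: {"type":"object","properties":{"moves":{"type":"array"}},"required":["moves"]}

```bash
mkdir -p pics; python3 - <<'E'
from workcell import robot
import cv2,numpy as np
s=robot.get_state();print(s['tool_pos'],s['orientation'],s['width'],s['time_s'])
for n in("scene","side"):
    im=robot.get_image(n);cv2.imwrite(f'pics/{n}0.png',im[...,::-1])
    c=robot.calibration(n);print(n,{k:np.round(v,3).tolist() for k,v in c.items()})
a=[cv2.imread(f'pics/{n}0.png') for n in("scene","side")]
E
```

```text
[0.18042704 0.64997171 0.30293821] [[-9.63576209e-01  2.67433658e-01 -3.57732415e-04]
 [ 2.67433865e-01  9.63574572e-01 -1.78109739e-03]
 [-1.31623530e-04 -1.81189283e-03 -9.99998350e-01]] 0.08534214092045826 0.0
scene {'camera_matrix': [[352.627, 0.0, 258.969], [0.0, 352.627, 190.604], [0.0, 0.0, 1.0]], 'R': [[0.839, 0.544, -0.018], [0.408, -0.65, -0.641], [-0.36, 0.531, -0.767]], 't': [-0.399, -0.203, 1.011]}
side {'camera_matrix': [[463.894, 0.0, 257.606], [0.0, 463.894, 187.015], [0.0, 0.0, 1.0]], 'R': [[-0.827, -0.562, 0.011], [-0.328, 0.467, -0.821], [0.456, -0.683, -0.57]], 't': [0.394, 0.352, 0.68]}
```

View pics/scene0.png

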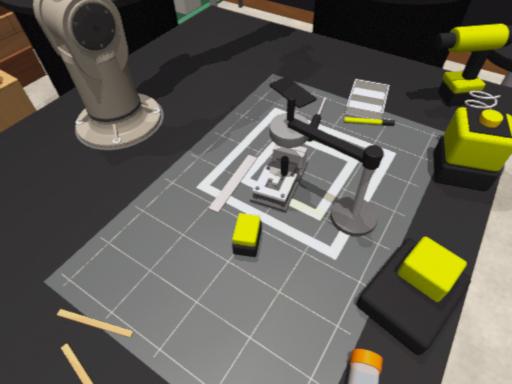

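View pics/side0.png

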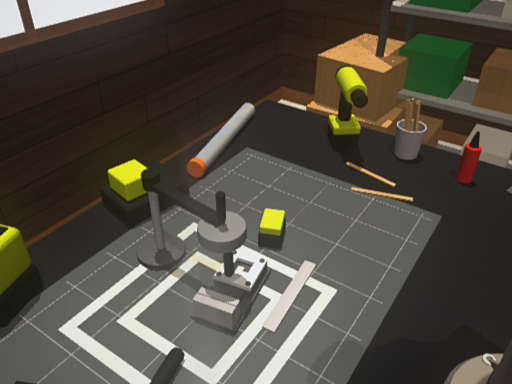

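The scene view shows the lamp grip near (291,108), the post cap near (373,155), the knob near (284,165) and the battery near (247,233). In the side view the grip is near (221,207), the post cap near (151,178) and the knob near (229,262). I'll zoom in for better pixel positions.

```bash
python3 - <<'E'
import cv2,numpy as np
a=cv2.imread('pics/scene0.png')[85:265,200:390];b=cv2.imread('pics/side0.png')[160:340,130:320]
f=lambda i:cv2.resize(i,None,fx=3.2/1.52,fy=3.2/1.52,interpolation=cv2.INTER_CUBIC)
s=2.1
def g(i,x0,y0):
    o=cv2.resize(i,None,fx=s,fy=s,interpolation=cv2.INTER_CUBIC)
    for x in range(0,i.shape[1],20):
        cv2.putText(o,str(x0+x),(int(x*s),8),0,.3,(0,255,255));cv2.line(o,(int(x*s),10),(int(x*s),14),(0,255,255))
    for y in range(15,i.shape[0],20): cv2.putText(o,'-'+str(y0+y),(0,int(y*s)+4),0,.3,(0,255,255))
    return o
cv2.imwrite('pics/c0.png',np.hstack([g(a,200,85),g(b,130,160)]))
E
```

```text
(no output)
```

View pics/c0.png

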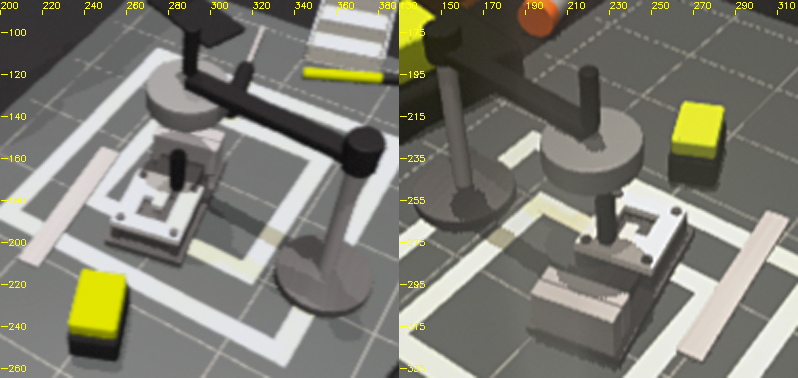

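```bash
cat > h.py <<'E'
from workcell import robot
import numpy as np,cv2
C={n:robot.calibration(n) for n in("scene","side")}
def pl(n,u,v,z):
    c=C[n];R=np.array(c['R']);o=-R.T@np.array(c['t']);d=R.T@np.linalg.inv(c['camera_matrix'])@[u,v,1]
    return o+d*(z-o[2])/d[2]
def tri(a,b):
    P=[np.array(C[n]['camera_matrix'])@np.c_[C[n]['R'],C[n]['t']] for n in("scene","side")]
    X=cv2.triangulatePoints(*P,np.float64(a).reshape(2,1),np.float64(b).reshape(2,1));return (X[:3]/X[3]).ravel()
E
python3 - <<'E'
from h import *
np.set_printoptions(precision=3,suppress=True)
S=lambda x,y:(200+x/2.1,85+y/2.1)
D=lambda x,y:(130+(x-399)/2.1,160+y/2.1)
def p(l,n,c,z): print(l,n,pl(n,*c,z))
for c in[(108,216),(182,233),(137,165)]: p('plate','scene',S(*c),.038)
for c in[(686,207),(655,271),(576,240)]: p('plate','side',D(*c),.038)
p('knobtop','scene',S(178,154),.092);p('knobbot','scene',S(177,189),.042);p('knobbot','side',D(605,240),.042)
p('griptop','side',D(589,70),.238);p('gripbot','side',D(591,118),.186);p('gripbot','scene',S(191,78),.19)
p('head','side',D(592,140),.172);p('head','scene',S(188,90),.172)
p('post','scene',S(364,142),.212);p('post','side',D(443,40),.212);p('foot','scene',S(323,274),.005);p('foot','side',D(466,192),.005)
print('post tri',tri(S(364,145),D(443,45)))
for c in[(91,269),(128,281),(120,335)]:p('bat',"scene",S(*c),.055)
for c in[(28,265),(110,150)]:p('blank','scene',S(*c),.006)
p('jaw','side',D(532,295),.052);p('jaw','side',D(612,322),.052)
E
```

```text
plate scene [ 0.481 -0.039  0.038]
plate scene [ 0.56  -0.017  0.038]
plate scene [0.467 0.041 0.038]
plate side [ 0.485 -0.045  0.038]
plate side [0.464 0.037 0.038]
plate side [0.543 0.047 0.038]
knobtop scene [0.523 0.033 0.092]
knobbot scene [0.526 0.031 0.042]
knobbot side [0.519 0.035 0.042]
griptop side [0.517 0.05  0.238]
gripbot side [0.521 0.045 0.186]
gripbot scene [0.529 0.04  0.19 ]
head side [0.515 0.053 0.172]
head scene [0.525 0.042 0.172]
post scene [0.702 0.019 0.212]
post side [0.668 0.058 0.212]
foot scene [0.7   0.037 0.005]
foot side [0.696 0.033 0.005]
post tri [0.695 0.039 0.187]
bat scene [ 0.514 -0.116  0.055]
bat scene [ 0.552 -0.108  0.055]
bat scene [ 0.578 -0.163  0.055]
blank scene [ 0.431 -0.119  0.006]
blank scene [0.409 0.072 0.006]
jaw side [0.525 0.127 0.052]
jaw side [0.454 0.112 0.052]
```

Estimates: pivot (0.698,0.036), grip (0.522,0.046), knob (0.522,0.033), clamp yaw about +12°. Moving above the grip.

Request:
carry_out(moves=[[1,[0,0,-0.8],0],[1,[-0.8,-0.8,0],0],[1,[-0.8,-0.8,0],0],[1,[-0.8,-0.8,0],0],[1,[-0.8,-0.8,0],0]])

```text
time_s: 0.72
tool_pos: [0.2926, 0.4515, 0.3436]
orientation: [[-0.964, 0.268, -0.0], [0.268, 0.964, -0.0], [0.0, -0.0, -1.0]]
wrist_force: [1.0, -0.1, -0.1]
width: 0.0851
gripper_force: 0.0
```

Request:
carry_out(moves=[[1,[-0.8,-0.8,0],0],[1,[-0.8,-0.8,0],0],[1,[-0.8,-0.8,0],0],[1,[-0.8,-0.8,0],0],[1,[0,0,0],0]])

```text
time_s: 1.35
tool_pos: [0.4053, 0.2519, 0.3438]
orientation: [[-0.961, 0.276, 0.0], [0.276, 0.961, -0.001], [-0.001, -0.001, -1.0]]
wrist_force: [0.4, 0.6, -0.6]
width: 0.0855
gripper_force: 0.0
```

```bash
python3 - <<'E'
from h import *
np.set_printoptions(precision=4,suppress=True)
c=robot.calibration('wrist');print({k:np.round(v,3).tolist() for k,v in c.items()})
s=robot.get_state();print(s['tool_pos'],s['orientation'],s['time_s'])
cv2.imwrite('pics/w1.png',robot.get_image('wrist')[...,::-1])
E
```

```text
{'camera_matrix': [[297.319, 0.0, 256.412], [0.0, 297.319, 190.461], [0.0, 0.0, 1.0]], 'tool_from_camera': [[-0.001, -0.962, -0.274, 0.07], [1.0, -0.001, 0.0, 0.0], [-0.0, -0.274, 0.962, -0.069], [0.0, 0.0, 0.0, 1.0]]}
[0.4053 0.2519 0.3438] [[-0.9613  0.2757  0.0002]
 [ 0.2757  0.9613 -0.0011]
 [-0.0005 -0.001  -1.    ]] 1.35
```

View pics/w1.png

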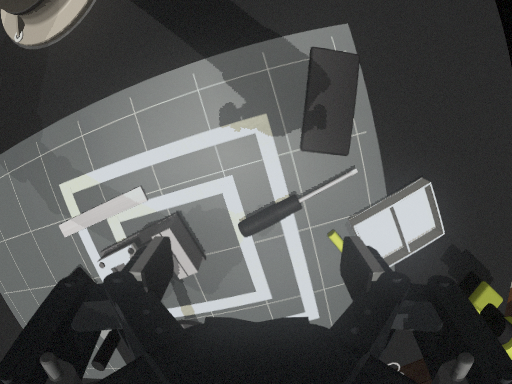

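The wrist view shows the clamp at lower left and the lamp mostly hidden behind the fingers, with nothing in the way. Going over the grip and down around it.

Request:
carry_out(moves=[[1,[-0.68,-0.66,0],0],[1,[-0.68,-0.66,0],0],[1,[-0.68,-0.66,0],0],[1,[-0.68,-0.66,0],0],[1,[-0.68,-0.66,0],0]])

```text
time_s: 2.02
tool_pos: [0.5234, 0.0527, 0.3437]
orientation: [[-0.964, 0.265, -0.0], [0.265, 0.964, 0.001], [0.0, 0.0, -1.0]]
wrist_force: [0.8, 0.8, -0.8]
width: 0.0853
gripper_force: 0.0
```

```bash
python3 - <<'E'
from h import *
s=robot.get_state();print(s['tool_pos'],s['orientation'],s['wrist_force'])
cv2.imwrite('pics/w2.png',np.hstack([robot.get_image('wrist')[150:,100:,::-1],robot.get_image('side')[100:334,120:500,::-1]]))
E
```

```text
[0.52344263 0.05265867 0.34369266] [[-9.64358782e-01  2.64597924e-01 -2.79428097e-04]
 [ 2.64597753e-01  9.64358722e-01  5.33163221e-04]
 [ 4.10542804e-04  4.40224588e-04 -9.99999819e-01]] [ 0.82920349  0.7693138  -0.8187628 ]
```

View pics/w2.png

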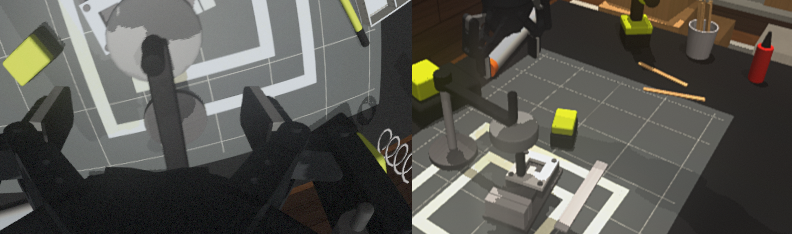

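The grip shows at about (253,188) in the full wrist image, centred between the fingers sideways. Checking its position fore and aft.

```bash
cat >> h.py <<'E'
def wr(u,v,z,s):
    c=robot.calibration('wrist');K=np.array(c['camera_matrix']);T=np.array(c['tool_from_camera'])
    a=np.array([(u-K[0,2]),(v-K[1,2])])/K[0,0];r=np.hypot(*a);d=np.r_[a/r*np.sin(r),np.cos(r)]
    R=np.array(s['orientation']);o=R@T[:3,3]+s['tool_pos'];d=R@T[:3,:3]@d
    return o+d*(z-o[2])/d[2]
E
python3 - <<'E'
from h import *
s=robot.get_state()
print(wr(252,190,.238,s),wr(254,220,.238,s),wr(254,220,.186,s),wr(253,202,.172,s))
print('side',pl('side',512-412+120,93+100,.238))
E
```

```text
[0.50470694 0.05118232 0.238     ] [0.5239728 0.0469236 0.238    ] [0.54372378 0.04075414 0.186     ] [0.53294686 0.04282823 0.172     ]
side [0.51831296 0.05005433 0.238     ]
```

Grip ≈ (0.518,0.048), within the pads. Descending and half closing into a cage.

Request:
carry_out(moves=[[1,[0,0,0.7],0],[1,[0.08,-0.05,0.7],0],[0.5,[0,0,0],0],[0.5,[0,0,0],0],[0.5,[0,0,0],0]])

```text
time_s: 2.75
tool_pos: [0.5193, 0.0513, 0.2754]
orientation: [[-0.964, 0.267, 0.003], [0.267, 0.964, 0.001], [-0.002, 0.002, -1.0]]
wrist_force: [0.8, 0.8, -0.4]
width: 0.0427
gripper_force: 0.0
```

Request:
carry_out(moves=[[0.5,[0.07,0.56,0],0.2],[0.5,[0.07,0.56,0],0.2],[0.5,[0.07,0.56,0],0.2],[0.5,[0.07,0.56,0],0.2],[0.5,[0,0,0],0]])

```text
time_s: 3.38
tool_pos: [0.5609, 0.1564, 0.2747]
orientation: [[-0.625, 0.781, 0.002], [0.781, 0.625, 0.001], [-0.0, 0.002, -1.0]]
wrist_force: [0.5, -1.0, -0.5]
width: 0.0426
gripper_force: 0.0
```

Request:
carry_out(moves=[[0.5,[0.07,0.56,0],0.2],[0.5,[0.07,0.56,0],0.2],[0.5,[0.07,0.56,0],0.2],[0.5,[0,0,0],0]])

```text
time_s: 3.88
tool_pos: [0.6213, 0.1999, 0.2728]
orientation: [[-0.197, 0.98, -0.019], [0.98, 0.197, -0.006], [-0.002, -0.02, -1.0]]
wrist_force: [-26.0, -6.7, 14.8]
width: 0.0429
gripper_force: 13.6
```

Stopped against the outer stop (26 N). Release, lift, look.

Request:
carry_out(moves=[[0.5,[0,-0.25,0],0],[0.7,[0,0,0],0],[0.7,[0,0,-0.7],0],[0.7,[0,0,-0.7],0],[0.7,[0,0,0],0]])

```text
time_s: 4.5
tool_pos: [0.6169, 0.2012, 0.3476]
orientation: [[-0.2, 0.98, 0.007], [0.98, 0.2, 0.003], [0.002, 0.007, -1.0]]
wrist_force: [0.5, 0.7, -0.9]
width: 0.0598
gripper_force: 0.0
```

```bash
python3 - <<'E'
from h import *
s=robot.get_state();print(s['tool_pos'],s['orientation'],s['wrist_force'])
a=robot.get_image('scene')[80:270,190:400,::-1];b=robot.get_image('side')[140:330,110:320,::-1]
cv2.imwrite('pics/c3.png',cv2.resize(np.hstack([a,b]),None,fx=1.9,fy=1.9,interpolation=cv2.INTER_CUBIC))
E
```

```text
[0.61688643 0.20124721 0.34761662] [[-0.19967772  0.97983936  0.00660612]
 [ 0.9798604   0.19966227  0.0029275 ]
 [ 0.00154948  0.00705763 -0.99997389]] [ 0.51096851  0.65111577 -0.89649158]
```

View pics/c3.png

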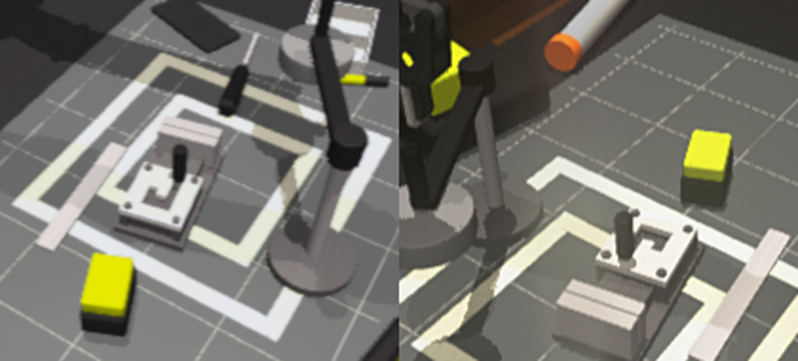

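The light's arm is now swung out and the clamp is clear. The knob top is at crop (180,150) in the scene view and (624,215) in the side view. Blank and battery are untouched.

```bash
python3 - <<'E'
from h import *
np.set_printoptions(precision=3,suppress=True)
S=lambda x,y:(190+x/1.9,80+y/1.9)
D=lambda x,y:(110+(x-399)/1.9,140+y/1.9)
print('grip',pl('scene',*S(322,40),.19),pl('side',*D(422,200),.19))
a=[pl('scene',*S(*c),.039) for c in[(127,206),(176,219),(194,176),(149,168)]]
b=[pl('side',*D(*c),.039) for c in[(688,229),(660,272),(605,253),(634,213)]]
print(np.array(a),np.mean(a,0));print(np.array(b),np.mean(b,0))
print('knob',pl('scene',*S(180,150),.092),pl('side',*D(624,215),.092),pl('scene',*S(180,181),.042),pl('side',*D(625,257),.042),tri(S(180,150),D(624,215)))
E
```

```text
grip [0.617 0.174 0.19 ] [0.599 0.193 0.19 ]
[[ 0.493 -0.034  0.039]
 [ 0.552 -0.021  0.039]
 [ 0.536  0.049  0.039]
 [ 0.483  0.031  0.039]] [0.516 0.006 0.039]
[[ 0.489 -0.034  0.039]
 [ 0.478  0.031  0.039]
 [ 0.538  0.041  0.039]
 [ 0.549 -0.022  0.039]] [0.514 0.004 0.039]
knob [0.524 0.031 0.092] [0.52  0.031 0.092] [0.527 0.03  0.042] [0.517 0.036 0.042] [0.522 0.031 0.091]
```

Knob ≈ (0.522,0.033), clamp yaw ≈ 10.5°. Turning the tool so that it closes along the clamp's y.

Request:
carry_out(moves=[[0.7,[0,0,0],-0.22],[0.7,[0,0,0],-0.22],[0.7,[0,0,0],-0.22],[0.7,[0,0,0],-0.22],[0.7,[0,0,0],-0.22]])

```text
time_s: 5.22
tool_pos: [0.6145, 0.2013, 0.3423]
orientation: [[-0.878, 0.48, -0.002], [0.48, 0.878, -0.001], [0.001, -0.002, -1.0]]
wrist_force: [0.2, -0.2, 0.4]
width: 0.0597
gripper_force: 0.0
```

Request:
carry_out(moves=[[0.7,[0,0,0],-0.22],[0.7,[0,0,0],-0.22],[0.7,[0,0,0],-0.22],[0.7,[0,0,0],-0.22],[0.7,[0,0,0],0]])

```text
time_s: 5.85
tool_pos: [0.6147, 0.2011, 0.3426]
orientation: [[-0.983, -0.182, -0.002], [-0.182, 0.983, -0.0], [0.002, -0.0, -1.0]]
wrist_force: [-1.1, -0.9, -1.1]
width: 0.0598
gripper_force: 0.0
```

Request:
carry_out(moves=[[1,[0.6,-0.74,0],0],[1,[0.6,-0.74,0],0],[1,[0.6,-0.74,0],0],[1,[0.6,-0.74,0],0],[1,[0,0,0],0]])

```text
time_s: 6.48
tool_pos: [0.5226, 0.0298, 0.3436]
orientation: [[-0.985, -0.174, -0.001], [-0.174, 0.985, -0.0], [0.001, -0.0, -1.0]]
wrist_force: [0.0, 0.5, 0.0]
width: 0.0854
gripper_force: 0.0
```

Request:
carry_out(moves=[[1,[0,0,0.9],0],[1,[0,0,0.9],0],[1,[0,0,0],0],[1,[0,0,0],0]])

```text
time_s: 6.98
tool_pos: [0.5252, 0.0343, 0.255]
orientation: [[-0.983, -0.183, 0.001], [-0.183, 0.983, 0.0], [-0.001, -0.0, -1.0]]
wrist_force: [-0.4, -0.0, 0.2]
width: 0.0849
gripper_force: 0.0
```

```bash
python3 - <<'E'
from h import *
s=robot.get_state();print(s['tool_pos'],s['orientation'])
cv2.imwrite('pics/w4.png',robot.get_image('wrist')[...,::-1])
E
```

```text
[0.52518384 0.03433233 0.25502508] [[-9.83124090e-01 -1.82935362e-01  1.29521152e-03]
 [-1.82935230e-01  9.83124943e-01  2.20248154e-04]
 [-1.31364592e-03 -2.04085509e-05 -9.99999137e-01]]
```

View pics/w4.png

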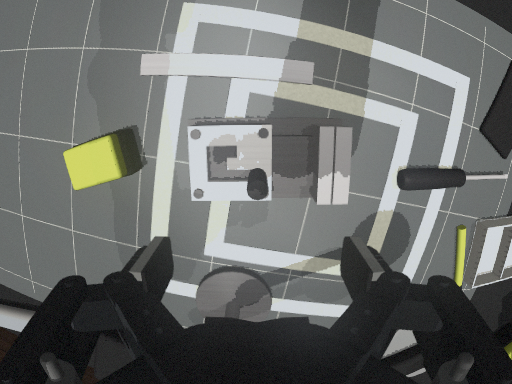

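The wrist view shows the plate square to the image (corners about (189,127), (271,125), (272,200), (191,201)), with the knob top at about (257,189).

```bash
python3 - <<'E'
from h import *
np.set_printoptions(precision=4,suppress=True)
s=robot.get_state();R=np.array(s['orientation'])
for c,z in[((189,127),.038),((271,125),.038),((272,200),.038),((191,201),.038),((257,189),.092),((257,175),.042)]:
    p=wr(*c,z,s);print(c,p,'tool mm',(R.T@(p-s['tool_pos']))*1e3)
E
```

```text
(189, 127) [ 0.4867 -0.0395  0.038 ] tool mm [ 52.1615 -65.4875 217.3924]
(271, 125) [0.4713 0.0386 0.038 ] tool mm [ 53.0194  14.1356 217.3977]
(272, 200) [0.545  0.0541 0.038 ] tool mm [-22.2743  15.8932 217.5964]
(191, 201) [ 0.5614 -0.0274  0.038 ] tool mm [-23.4452 -67.2477 217.5917]
(257, 189) [0.5214 0.0342 0.092 ] tool mm [  4.4344   0.6003 163.5244]
(257, 175) [0.5214 0.0343 0.042 ] tool mm [  4.6101   0.6999 213.5241]
```

Request:
carry_out(moves=[[1,[0.08,0,0.85],0],[1,[0,0,0.85],0],[1,[0,0,0.85],0],[0,[0,0,0],0],[0,[0,0,0],0]])

```text
time_s: 7.65
tool_pos: [0.5219, 0.0333, 0.1285]
orientation: [[-0.983, -0.183, 0.003], [-0.183, 0.983, 0.001], [-0.003, 0.0, -1.0]]
wrist_force: [-0.0, 0.3, -0.1]
width: 0.0517
gripper_force: 0.0
```

Request:
carry_out(moves=[[0,[0,0,0],0],[0,[0,0,0],0],[0,[0,0,0],0]])

```text
time_s: 8.02
tool_pos: [0.5213, 0.034, 0.1282]
orientation: [[-0.983, -0.184, 0.003], [-0.184, 0.983, 0.002], [-0.003, 0.001, -1.0]]
wrist_force: [-2.2, 2.1, 8.9]
width: 0.0167
gripper_force: 58.3
```

Knob gripped. Pulling along the long leg by 41 mm.

Request:
carry_out(moves=[[0,[0,-0.2,0],0],[0,[0,-0.2,0],0],[0,[0,-0.2,0],0],[0,[0,-0.22,0],0],[0,[0,0,0],0]])

```text
time_s: 8.65
tool_pos: [0.5288, -0.0048, 0.1282]
orientation: [[-0.983, -0.185, 0.002], [-0.185, 0.983, 0.004], [-0.003, 0.003, -1.0]]
wrist_force: [-3.6, 10.1, 11.6]
width: 0.0168
gripper_force: 58.5
```

Request:
carry_out(moves=[[0,[0,-0.04,0],0],[0,[0.16,0,0],0],[0,[0.16,0,0],0],[0,[0.16,0,0],0],[0,[0,0,0],0]])

```text
time_s: 9.28
tool_pos: [0.506, -0.0101, 0.1282]
orientation: [[-0.982, -0.186, 0.004], [-0.186, 0.982, 0.004], [-0.005, 0.004, -1.0]]
wrist_force: [0.6, 9.9, 7.4]
width: 0.0166
gripper_force: 58.5
```

Request:
carry_out(moves=[[0,[0.015,0.1,0],0],[0,[0,0.1,0],0],[0,[0,0.08,0],0],[0,[0,0,0],0]])

```text
time_s: 9.78
tool_pos: [0.5033, 0.0035, 0.1282]
orientation: [[-0.982, -0.187, 0.005], [-0.187, 0.982, 0.004], [-0.005, 0.003, -1.0]]
wrist_force: [1.6, 7.6, 7.0]
width: 0.0163
gripper_force: 58.4
```

```bash
python3 - <<'E'
from h import *
s=robot.get_state();R=np.array(s['orientation']);d=np.array(s['tool_pos'])-[.5213,.034,.1282]
print('tool-frame mm from home',R.T@d*1e3,s['wrist_force'])
cv2.imwrite('pics/c5.png',cv2.resize(np.hstack([robot.get_image('wrist')[90:280,130:360,::-1],robot.get_image('side')[200:390,180:330,::-1][:190]][:1]+[cv2.resize(robot.get_image('side')[220:315,200:300,::-1],(200,190))]),None,fx=1.8,fy=1.8))
E
```

```text
tool-frame mm from home [ 23.35071518 -26.63401053  -0.20029254] [1.56832956 7.62736426 7.02718884]
```

View pics/c5.png

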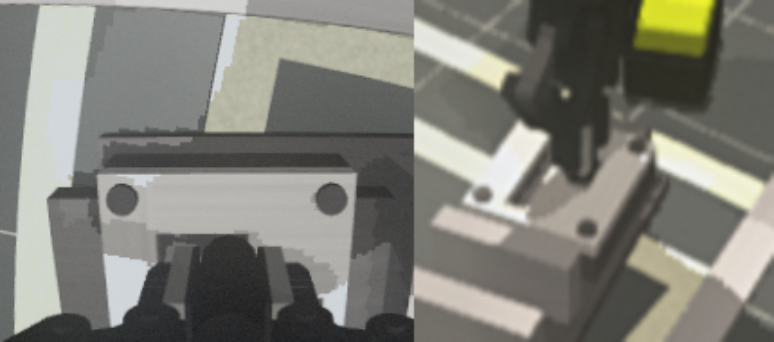

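The knob is in the notch, 26.6 mm along and 23.4 mm across. Releasing and lifting clear.

Request:
carry_out(moves=[[0.4,[0,0,0],0],[0.6,[0,0,0],0],[0.6,[0,0,0],0],[0.6,[0,0,-0.8],0],[0.6,[0,0,-0.8],0]])

```text
time_s: 10.55
tool_pos: [0.5008, -0.0004, 0.207]
orientation: [[-0.983, -0.183, -0.002], [-0.183, 0.983, -0.001], [0.002, -0.0, -1.0]]
wrist_force: [1.8, 0.1, -0.5]
width: 0.0512
gripper_force: 0.0
```

Request:
carry_out(moves=[[0.6,[0,0,-0.8],0],[0.6,[0,0,-0.8],0],[0.6,[0,0,0],0],[0.6,[0,0,0],0]])

```text
time_s: 11.05
tool_pos: [0.5008, -0.0002, 0.2859]
orientation: [[-0.983, -0.183, -0.001], [-0.183, 0.983, -0.0], [0.001, 0.0, -1.0]]
wrist_force: [-0.5, -0.1, -0.3]
width: 0.051
gripper_force: 0.0
```

```bash
python3 - <<'E'
from h import *
s=robot.get_state();print(s['tool_pos'],s['wrist_force'])
cv2.imwrite('pics/c6.png',np.hstack([robot.get_image('wrist')[60:300,40:400,::-1],robot.get_image('scene')[70:310,190:420,::-1],robot.get_image('side')[130:370,110:310,::-1]]))
E
```

```text
[ 5.00792627e-01 -1.69294021e-04  2.85856652e-01] [-0.47630764 -0.09152376 -0.25481023]
```

View pics/c6.png

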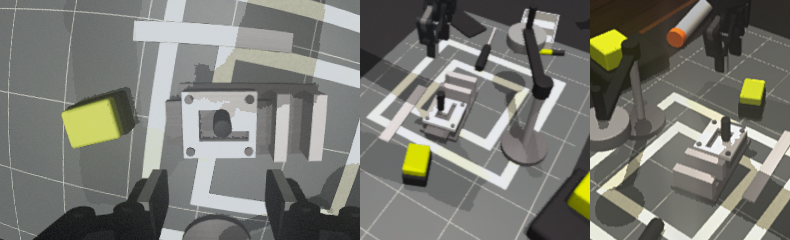

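The knob stays in the notch with the jaw open, the light is out at its stop, and the blank and battery have not moved. Handing in.

```bash
python3 -c "
from workcell import robot
print(robot.finish_job())"
```

```text
the job is handed in; nothing more can be done
None
```

I handed the job in at about 11 s: the light is swung out to where it stopped hard, the knob is held in the notch with the jaw open, and the blank and battery look undisturbed. The judge gave no verdict, and the light's joint angle was not read directly; I took the 26 N resistance as its outer stop.

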